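Set and lock the division selector for a three-edged tool

TASK

Set the round division selector on the plate for grinding a three-edged tool: with the fingertips push its upright tab round, either way, click by click, until it has clicked in at the station marked by the triangle and points at it. Then push the knob of the lock bolt toward the hub until the bolt is fully home in the dial's notch. Push gently, pinch and lift nothing, and leave the loose things where they are.

Things in the scene. Friction and masses are not known exactly. Their poses are not given: they have to be found in the camera images.
- selector_base: Fixed round aluminium base, 200 mm across, 20 mm high. Origin: centre of its underside, on the vertical hub axis. Six stations lie round the axis every 60 degrees, counter-clockwise from the base's x axis (station 0). The lock bolt lies on its +y axis, half-way between two stations, in a steel guide 29 mm wide, 55 to 73 mm from the axis, top 36 mm above the plate.
- selector (a joint): Angle of dial and tab (rad, counter-clockwise positive from above, 0: tab along the base's x axis). Turns endlessly either way. A sprung detent holds it at each multiple of 60 degrees; pushing the tab takes 2 to 3 N; well past half-way (30 degrees) it snaps on by itself to the next station in under 1 s. The bolt in a notch locks it.
- tab (a point): Middle of the tab, in mid-thickness, 46 mm from the hub axis, 57 mm above the plate. The tab is an upright radial steel fin on the notched dial (92 mm across, 34 mm above the plate): 8 mm thick, 14 to 56 mm from the axis, top 70 mm above the plate. It points outward along the line from the hub axis through this point.
- tab_aim (a point): Point on the dial's pointing line, 78 mm from the hub axis, 23 mm above the plate: it moves with the tab and lies over the badge at which the tab points.
- badge_triangle: TRIANGLE, the target: equal sides of 32 mm. Flat dark steel badge, 6 mm high, fixed on the base, centre 78 mm from the hub axis, at the station at 120, 180, 240 or 300 degrees (varies). Origin: centre of its underside.
- badge_square: Square, 26 mm on a side. Flat dark steel badge, 6 mm high, fixed on the base, centre 78 mm from the hub axis, at the station at 120, 180, 240 or 300 degrees (varies). Origin: centre of its underside.
- badge_hexagon: Hexagon, 32 mm over its corners. Flat dark steel badge, 6 mm high, fixed on the base, centre 78 mm from the hub axis, at the station at 120, 180, 240 or 300 degrees (varies). Origin: centre of its underside.
- badge_bar: Narrow bar, 30 by 9 mm. Flat dark steel badge, 6 mm high, fixed on the base, centre 78 mm from the hub axis, at the station at 120, 180, 240 or 300 degrees (varies). Origin: centre of its underside.
- badge_ring: Flat ring, 30 mm outside, 16 mm inside, 6 mm high, fixed on the base 78 mm from the hub axis, always at the station at 60 degrees. Origin: centre of its underside. The station at 0 degrees has no badge; a loose nut lies there.
- lock_bolt (a joint): Travel of the lock bolt toward the hub (m): 0 to 0.001 at the start (drawn back), 0.012 fully home in a notch of the dial, at its stop. Sliding it takes about 3 N; it stays where it is left. It enters only while the tab is at a station.
- lock_knob (a point): Middle of the bolt's upright round knob, a dark steel stud 14 mm across (11 mm below 47 mm height), top 60 mm above the plate. This point is 52 mm above the plate, on the base's +y axis, 92 mm from the hub axis with the bolt drawn back, 80 mm with it home.
- knurled_nut: Loose knurled steel nut, 36 mm across, 16 mm high, lying on the base at the station without a badge (top 36 mm above the plate); origin at the centre of its underside. Must stay.
- collet_small: Loose collet, 26 mm across, 31 mm high, standing on the plate beside the base; origin at the centre of its underside. Must stay.
- spanner: Loose spanner, 134 mm long, 37 mm wide, 9 mm thick, lying on the plate beside the base; origin at the centre of its underside. Must stay.
- stop_pin: Loose steel stop pin, 22 mm across, 41 mm high, standing on the plate to the left of the base; origin at the centre of its underside. Must stay.
Things that resemble listed ones, but are neither listed nor needed, are in the scene too. Several things have the shape of the selector_base; the one meant has the colours described above.

How it is judged:
On the way, in this order (a step that is already met when the one before it is completed fails the run):
1. the tab has clicked in at the triangle, with the lock bolt still drawn back (horizontal distance between tab_aim and badge_triangle below 0.008 m and value of joint lock_bolt below 0.004 m), for 0.2 s.
2. the lock bolt is pushed home (value of joint lock_bolt above 0.0105 m), for 0.2 s.
At the end, for the whole second after the job is handed in: The tab points at the triangle (its pointing line within 8 mm of the triangle's centre) and rests, the lock bolt is home (at least 10.5 of 12 mm), and the four loose things are within 15 mm of where they began (horizontal distance between tab_aim and badge_triangle below 0.008 m and value of joint lock_bolt above 0.0105 m and velocity of joint selector between -0.05 and 0.05 rad/s and distance of each of knurled_nut, collet_small, spanner, stop_pin from where it was at the start of the episode below 0.015 m); the robot touches nothing.
It fails at once if the lock bolt is pushed in (over 4 mm) while the tab is not at the triangle (value of joint lock_bolt above 0.004 m and horizontal distance between tab_aim and badge_triangle above 0.012 m).
It fails at once if the selector, its tab or its bolt is pinched or pushed hard (over 35 N) (contact force between the fingers and selector_base above 35 N).
It fails at once if a loose thing (nut, collet, spanner or stop pin) is knocked, lifted or carried (moved over 15 mm) (distance of any of knurled_nut, collet_small, spanner, stop_pin from where it was at the start of the episode above 0.015 m).
It also fails if it takes over 61 s, if anything falls off the work surface, if the arm or the gripper's body presses on something with over 40 N, if the wrist force passes 120 N, or if a joint passes its speed limit or range.

ROBOT

A 6-joint arm with a two-finger parallel gripper is mounted at the origin on a cart in front of the work surface, level with it; the furniture and walls round the work are solid. World frame = base frame: x ahead of the robot, y to its left, z up, the work surface at z = 0. Lengths are in m, angles in rad, forces in N, time in s.
With the tool pointing down it reaches from about 0.375 to 0.75 m from the base axis. Payload 9 kg.
Tool frame: the origin (TCP) lies on the centre line of the jaws, within the pads' length; the fingertips stand 8 mm ahead of it and the grasp point (between the pads) lies 11 mm behind it; z points along the fingers, y is the line along which they close (so a half turn about z gives the same grasp; the last joint's range is limited). The gripper opens to 85 mm and grips with 20 to 120 N. Pads are 22 mm wide; open, the fingers measure 114 mm over their backs; the gripper's body (76 mm by 85 mm) begins 54 mm behind the grasp point. The pads swing forward as they close: fully open they stand 13 mm farther back than shut.
Start: joints at [-0.218, 0.104, 0.097, 1.564, 0, 1.353], TCP at [0.6, 0, 0.239] pointing down, gripper open.
Joint ranges: [-2.99, 2.99], [-0.84, 1.86], [-1.1, 1.16], [-1.84, 2.11], [-1.51, 1.56], [-3.14, 3.14]. Speed limits (rad/s): [2.22, 2.22, 2.57, 3.14, 3.14, 3.14].

INTERFACE

Orientations are given as [roll, pitch, yaw] about the fixed x, y, z axes, in that order (R = Rz(yaw) Ry(pitch) Rx(roll)).
In Python, from cell import sensors, cams, workorder gives the robot as it stands.
- The arm moves only by the tool apply_moves, never from a script. Its argument "targets" is a list that holds one entry, the list of rows, each a list of 7 numbers: the shift along the tool's x, y, z in m, then the turn, a rotation vector about the tool's x, y, z in rad, then the opening in per cent of the stroke, from 0 (shut) to 100 (fully open). In form: [[[dx, dy, dz, wx, wy, wz, hand], ...]]. A call has 1 to 10 rows; each row is the pose to reach, as a shift and turn from the pose commanded when the call began, along the tool's axes at that moment; what a row does not reach only later rows make up. A row lasts 1/10 s, in which the tool goes at most 50 mm and 8.59 degrees, less where a joint would pass 70% of its speed; a pose out of reach is approached as far as the arm can. A call with a gripper value outside its range is refused whole. The fingers move at their own pace and stop on an object; the grip force is fixed at half the most. Time passes only in rows, so rows that repeat a pose let the fingers close. It gives the time, the measured TCP pose, the force, the opening and the grip force at its end, in the units of the state.
- sensors.observe(): the state, without advancing time (a new reading comes with each control period).
- cams.snapshot(name): name is "side" or "top" or "wrist"; returns a dict with "img" (400x640x3 uint8, red, green, blue), "z_map" (400x640 float32, m along the optical axis (not along the pixel's ray), 0 where there is no reading), "camera_matrix" (3x3 intrinsics, pixels), "k1" (the pictures are not rectified: a ray, as slopes to the right and down, at radius r is drawn at 1 + k1 r^2 times it, then the intrinsics apply), "R" (3x3) and "t" (3): a world point X has camera coordinates R X + t. Camera axes: x right, y down, z forward; pixel columns grow to the right and rows downward; lengths in m; the calibration is good to about 2 mm. A picture is of the moment at which its call begins.
- workorder.finish_job(): hands the job in; it is judged then, once.
The state is a dict: "t": time; "q": joint angles; "qvel": joint speeds; "tau": joint torques, N m; "ee_pos": TCP position; "eef_rot": TCP orientation; "ft_force": force on the tool from outside, world axes, zero at the start; "moment": the same for the moment, N m; "width": finger opening in m; "grasp_force": force on a finger pad.
Only numpy, scipy, OpenCV 4.12 (cv2) and the standard library are available. Lean on these libraries where they do the work, as an engineer would, in place of code of your own. Each camera call takes 0.05 s, during which the arm holds its last target. There are 200 camera calls.

## Working session

There is one attempt and no reset: what is moved stays moved. The work goes in short steps, Python scripts to look and compute and a tool call to move; the robot and the scene stay as the last step left them, time stands still between calls to the robot, and variables do not carry over. Pictures are saved under pics/ and viewed, at most 10 in all, crops included, and the job is handed in when it is done.

Besides the shell and the picture viewer there is one more tool, called after "Emit:" by a JSON object that holds its "method" and its "body". apply_moves: Moves the arm, as the interface text tells. Its arguments: {"type":"object","properties":{"targets":{"type":"array"}},"required":["targets"]}

```bash
mkdir -p pics
cat > h.py <<'E'
import numpy as np, cv2
from cell import sensors, cams, workorder
def cloud(s):
    K=s["camera_matrix"]; z=s["z_map"]; v,u=np.mgrid[:400,:640]
    a=(u-K[0,2])/K[0,0]; b=(v-K[1,2])/K[1,1]; x,y=a.copy(),b.copy()
    for _ in range(8):
        f=1+s["k1"]*(x*x+y*y); x,y=a/f,b/f
    P=np.stack([x*z,y*z,z],-1)-s["t"]
    W=P@s["R"]; W[z==0]=np.nan
    return W
def save(s,n): cv2.imwrite("pics/"+n,s["img"][:,:,::-1])
E
python3 - <<'E'
from h import *
s=cams.snapshot("top"); save(s,"top0.png"); np.savez("top0.npz",W=cloud(s),img=s["img"])
o=sensors.observe(); print({k:np.round(v,3) for k,v in o.items()})
print(-s["R"].T@s["t"])
E
```

```text
{'t': np.float64(0.05), 'q': array([-0.218,  0.105,  0.096,  1.564,  0.   ,  1.353]), 'qvel': array([-0.001, -0.   ,  0.002, -0.002,  0.001,  0.001]), 'tau': array([ 6.0000e-03, -5.5874e+01,  5.0520e+01,  1.4000e-02, -0.0000e+00,
       -0.0000e+00]), 'ee_pos': array([0.6  , 0.   , 0.239]), 'eef_rot': array([-3.14 , -0.   ,  1.571]), 'ft_force': array([-0.501, -0.777,  0.369]), 'moment': array([0.012, 0.02 , 0.022]), 'grasp_force': np.float64(0.0), 'width': np.float64(0.086)}
[ 0.29108342 -0.07587951  1.30349874]
```

View pics/top0.png

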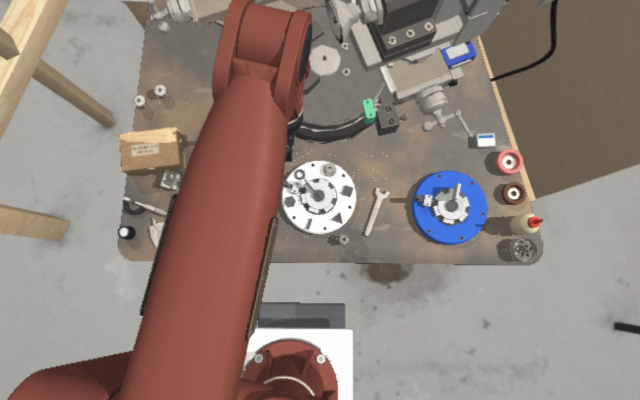

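The aluminium base is at pixel (319,197), partly hidden on its left by the arm. The blue one at (450,207) is a decoy. Next I'll zoom in and add the wrist view.

Run:
```python
from h import *
d=np.load("top0.npz"); W=d["W"]; c=d["img"][150:250,270:400]
a=cv2.resize(c[:,:,::-1],None,fx=6,fy=6,interpolation=cv2.INTER_CUBIC)
cv2.imwrite("pics/c0.png",a[:600])
s=cams.snapshot("wrist"); save(s,"w0.png"); np.savez("w0.npz",W=cloud(s),img=s["img"])
for p in [(319,197),(330,170),(335,218),(349,190)]: print(p,np.round(W[p[1],p[0]],3))
```

```text
(319, 197) [ 0.488 -0.071  0.045]
(330, 170) [ 0.566 -0.1    0.019]
(335, 218) [ 0.436 -0.114  0.022]
(349, 190) [ 0.511 -0.151  0.027]
```

View pics/c0.png

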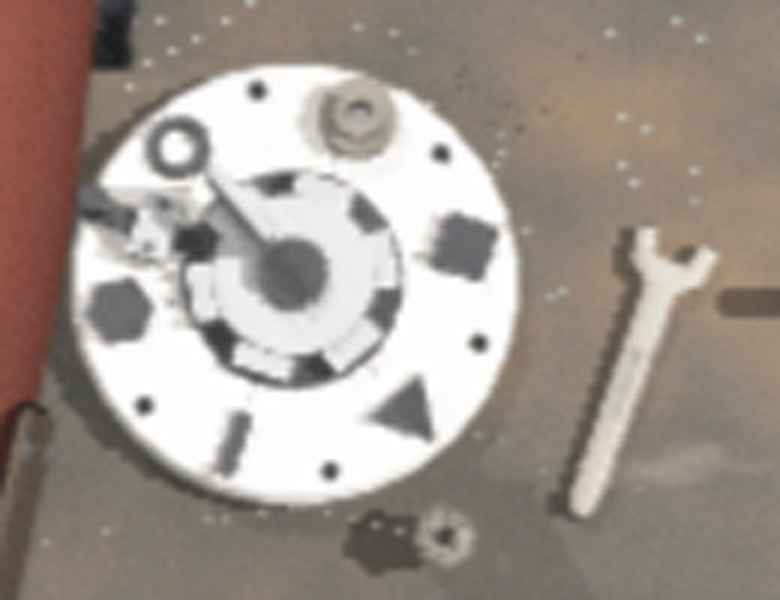

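View pics/w0.png

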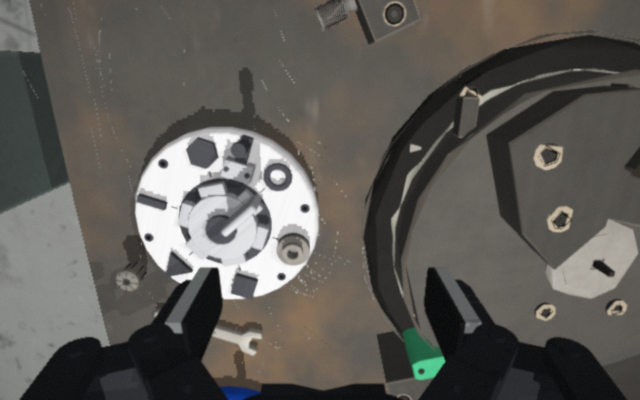

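Both views show the tab at the ring (60°). Going round, the hexagon is at 120°, the bar at 180°, the triangle at 240° (wrist px 180,262) and the square at 300°. The knob is at wrist px (240,145), at 90°. Pushing clockwise through 0° and 300° stays clear of the bolt.

```bash
cat > geo.py <<'E'
from h import *
from scipy.optimize import least_squares
def fit(W,px):
    # px: station angle -> pixel of badge centre
    a=np.radians(list(px)); P=np.array([np.nanmedian(W[v-1:v+2,u-1:u+2].reshape(-1,3),0) for u,v in px.values()])
    f=lambda q:(np.c_[q[0]+.078*np.cos(a+q[2]),q[1]+.078*np.sin(a+q[2])]-P[:,:2]).ravel()
    r=min((least_squares(f,[.49,-.07,t]) for t in (-2,0,2)),key=lambda r:r.cost)
    return r.x,r.fun,P
E
python3 - <<'E'
from geo import *
W=np.load("w0.npz")["W"]; T=np.load("top0.npz")["W"]
qw,r,P=fit(W,{60:(278,172),0:(293,252),120:(203,151),180:(152,201),240:(180,262),300:(244,285)} ); print(qw,np.round(r*1e3,1),P[:,2])
qt,r,P=fit(T,{0:(329,170),180:(309,224),240:(337,218),300:(347,191),120:(290,201)}); print(qt,np.round(r*1e3,1),P[:,2])
for q,C in((qw,W),(qt,T)):
    d=C-[*q[:2],0]; rr=np.hypot(d[...,0],d[...,1]); phi=np.degrees(np.arctan2(d[...,1],d[...,0])-q[2])%360
    m=(abs(C[...,2]-.02)<.003)&(rr<.115)
    pts=C[m][:,:2]; print("rim box c",(np.percentile(pts,0.3,0)+np.percentile(pts,99.7,0))/2,len(pts))
    t=(C[...,2]>.058)&(rr<.058)&(C[...,2]<.075); print("tab",t.sum(),np.median(rr[t]),np.percentile(phi[t],[5,50,95]),np.max(C[t][:,2]))
    k=(C[...,2]>.05)&(C[...,2]<.065)&(rr>.07)&(rr<.11); print("knob",k.sum(),np.median(C[k],0),np.median(rr[k]),np.median(phi[k]))
    # loose tall things around
    o=(C[...,2]>.006)&(C[...,2]<.06)&(rr>.108)&(rr<.2)
    n,l,st,ce=cv2.connectedComponentsWithStats(o.astype(np.uint8))
    for i in range(1,n):
        if st[i,4]>12: p=C[l==i]; print(" obj",st[i,4],np.round(np.median(p,0),3),np.round(p.max(0),3),np.round(p.min(0),3))
E
```

```text
[ 0.49669978 -0.06887663 -0.34947137] [ 2.2 -4.6  2.9  9.6  1.3 -0.8  0.5  1.2 -5.6 -3.4 -1.3 -1.9] [0.02038488 0.0206107  0.02542261 0.02578522 0.02450593 0.02629247]
[ 0.49351576 -0.07037919 -0.33963627] [ 0.9  1.   0.9  1.3 -1.5 -1.8  0.1 -1.4 -0.3  0.9] [0.01954889 0.02475535 0.02823566 0.02819334 0.02756733]
rim box c [ 0.49581505 -0.06853076] 13531
tab 431 0.03570850798763255 [54.37045304 62.45919815 70.04814743] 0.07198840840548176
knob 217 [0.52572286 0.01777676 0.05973072] 0.09140790391298825 91.52805714437523
 obj 6199 [ 0.666 -0.058  0.035] [0.691 0.026 0.06 ] [ 0.639 -0.176  0.007]
 obj 584 [ 0.385 -0.132  0.029] [ 0.394 -0.124  0.033] [ 0.369 -0.149  0.006]
 obj 17 [ 0.395 -0.196  0.008] [ 0.398 -0.193  0.01 ] [ 0.392 -0.201  0.006]
 obj 594 [ 0.496 -0.23   0.009] [ 0.523 -0.217  0.011] [ 0.461 -0.259  0.006]
rim box c [ 0.4941491  -0.07007611] 1977
tab 55 0.03656867366392063 [55.28786521 61.65018066 69.63736863] 0.07467973650529648
knob 24 [0.52374432 0.0171952  0.06033804] 0.09226232265089504 90.52536252826052
 obj 925 [ 0.663 -0.083  0.035] [ 0.688 -0.002  0.06 ] [ 0.638 -0.172  0.007]
 obj 251 [ 0.463 -0.222  0.01 ] [ 0.52  -0.194  0.016] [ 0.393 -0.257  0.006]
 obj 73 [ 0.38  -0.135  0.031] [ 0.395 -0.125  0.037] [ 0.367 -0.148  0.006]
```

Hub ≈ (0.495, -0.0695), base yaw ≈ -19.3°, knob ≈ (0.525, 0.0175). I'll keep the tool orientation fixed, which gives tool x = world y, tool y = world x and tool z = down. The next move shuts the fingers and goes above the counter-clockwise side of the tab.

Emit:
{"method": "apply_moves", "body": {"targets": [[[-0.01,-0.045,0,0,0,0,0],[-0.022,-0.09,0,0,0,0,0],[-0.022,-0.096,0,0,0,0,0],[-0.022,-0.096,0.03,0,0,0,0],[-0.022,-0.096,0.06,0,0,0,0],[-0.022,-0.096,0.09,0,0,0,0],[-0.022,-0.096,0.12,0,0,0,0],[-0.022,-0.096,0.13,0,0,0,0],[-0.022,-0.096,0.13,0,0,0,0],[-0.022,-0.096,0.13,0,0,0,0]]]}}

```text
t: 1.1
ee_pos: [0.5048, -0.0222, 0.1107]
eef_rot: [3.14, 0.0, 1.571]
ft_force: [0.1, 0.7, -0.1]
width: -0.0003
grasp_force: 0.0
```

Run:
```python
from h import *
s=cams.snapshot("wrist"); save(s,"w1.png"); np.savez("w1.npz",W=cloud(s),img=s["img"])
hub=np.array([.495,-.0695])
for a in np.arange(48,-126,-6):
    t=np.radians(a); u=np.array([np.cos(t),np.sin(t)]); n=np.array([-u[1],u[0]])
    c=hub+.038*u+(.004+.0145*abs(n[0])+.011*abs(n[1]))*n
    d=c-[.504,-.022]; print(a,"tool dx %.4f dy %.4f"%(d[1],d[0]))
```

```text
48 tool dx -0.0044 dy -0.0000
42 tool dx -0.0058 dy 0.0046
36 tool dx -0.0078 dy 0.0092
30 tool dx -0.0105 dy 0.0135
24 tool dx -0.0138 dy 0.0176
18 tool dx -0.0177 dy 0.0213
12 tool dx -0.0222 dy 0.0245
6 tool dx -0.0272 dy 0.0271
0 tool dx -0.0325 dy 0.0290
-6 tool dx -0.0351 dy 0.0305
-12 tool dx -0.0380 dy 0.0319
-18 tool dx -0.0412 dy 0.0330
-24 tool dx -0.0447 dy 0.0338
-30 tool dx -0.0485 dy 0.0343
-36 tool dx -0.0525 dy 0.0343
-42 tool dx -0.0567 dy 0.0339
-48 tool dx -0.0609 dy 0.0329
-54 tool dx -0.0652 dy 0.0313
-60 tool dx -0.0694 dy 0.0291
-66 tool dx -0.0734 dy 0.0263
-72 tool dx -0.0771 dy 0.0229
-78 tool dx -0.0804 dy 0.0189
-84 tool dx -0.0832 dy 0.0144
-90 tool dx -0.0855 dy 0.0095
-96 tool dx -0.0873 dy 0.0065
-102 tool dx -0.0889 dy 0.0031
-108 tool dx -0.0902 dy -0.0006
-114 tool dx -0.0910 dy -0.0046
-120 tool dx -0.0914 dy -0.0089
```

View pics/w1.png

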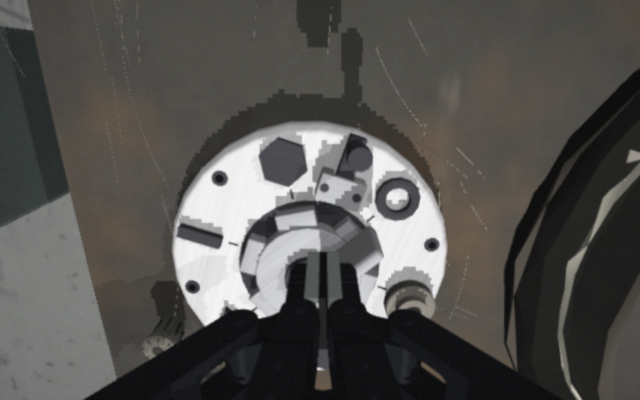

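The fingertips, at px (325,280), are just left of the tab, at px (365,245). The knob is clear at (358,158). I'll descend beside the tab.

Emit:
{"method": "apply_moves", "body": {"targets": [[[0,0,0.01,0,0,0,0],[0,0,0.02,0,0,0,0],[0,0,0.03,0,0,0,0],[0,0,0.04,0,0,0,0],[0,0,0.047,0,0,0,0],[0,0,0.051,0,0,0,0],[0,0,0.051,0,0,0,0]]]}}

```text
t: 1.85
ee_pos: [0.5036, -0.0219, 0.0576]
eef_rot: [-3.141, -0.0, 1.571]
ft_force: [-0.1, -0.6, -0.4]
width: 0.0003
grasp_force: 0.0
```

Clear. First arc, to about world angle +0° (40° past the ring).

Emit:
{"method": "apply_moves", "body": {"targets": [[[-0.0035,0.001,0,0,0,0,0],[-0.0058,0.0046,0,0,0,0,0],[-0.0078,0.0092,0,0,0,0,0],[-0.0105,0.0135,0,0,0,0,0],[-0.0138,0.0176,0,0,0,0,0],[-0.0177,0.0213,0,0,0,0,0],[-0.0222,0.0245,0,0,0,0,0],[-0.0272,0.0271,0,0,0,0,0],[-0.0325,0.029,0,0,0,0,0],[-0.0325,0.029,0,0,0,0,0]]]}}

```text
t: 2.85
ee_pos: [0.5338, -0.0555, 0.0586]
eef_rot: [3.14, 0.001, 1.57]
ft_force: [0.3, 0.3, 0.8]
width: 0.0002
grasp_force: 0.0
```

```bash
cat > tab.py <<'E'
from h import *
import sys
s=cams.snapshot(sys.argv[1]); C=cloud(s); save(s,sys.argv[2])
d=C-[.495,-.0695,0]; rr=np.hypot(d[...,0],d[...,1])
t=(C[...,2]>.056)&(rr<.058)&(rr>.015)&(C[...,2]<.0735)
a=np.degrees(np.arctan2(d[...,1],d[...,0]))[t]; print(t.sum(),np.histogram(a,np.arange(-180,181,15)))
E
python3 tab.py top t1.png
```

```text
1 (array([0, 0, 0, 0, 0, 0, 0, 0, 0, 0, 1, 0, 0, 0, 0, 0, 0, 0, 0, 0, 0, 0,
       0, 0]), array([-180, -165, -150, -135, -120, -105,  -90,  -75,  -60,  -45,  -30,
        -15,    0,   15,   30,   45,   60,   75,   90,  105,  120,  135,
        150,  165,  180]))
```

```bash
python3 tab.py side s1.png; python3 tab.py wrist w2.png
```

```text
75 (array([ 0,  0,  0,  0,  0,  0,  0,  0,  0,  0,  0, 12, 12, 17, 34,  0,  0,
        0,  0,  0,  0,  0,  0,  0]), array([-180, -165, -150, -135, -120, -105,  -90,  -75,  -60,  -45,  -30,
        -15,    0,   15,   30,   45,   60,   75,   90,  105,  120,  135,
        150,  165,  180]))
1489 (array([  0,   0,   0,   0,   0,   0,   0,   0,   0,   0,  14,  98,   0,
       485, 892,   0,   0,   0,   0,   0,   0,   0,   0,   0]), array([-180, -165, -150, -135, -120, -105,  -90,  -75,  -60,  -45,  -30,
        -15,    0,   15,   30,   45,   60,   75,   90,  105,  120,  135,
        150,  165,  180]))
```

View pics/s1.png

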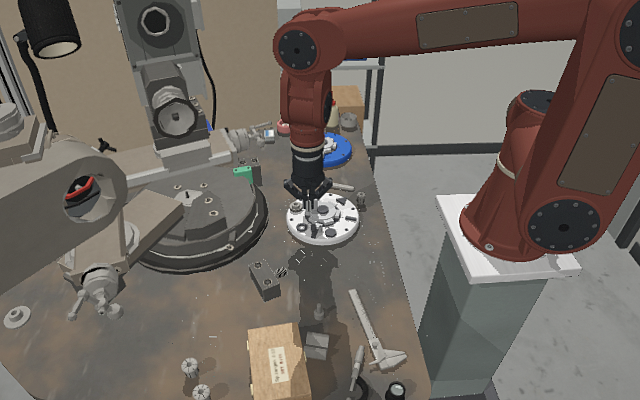

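The side view shows the finger still beside the dial. The wrist depth puts the tab ahead of it near -19°. Continuing the arc to about -60°.

Emit:
{"method": "apply_moves", "body": {"targets": [[[-0.0055,0.003,0,0,0,0,0],[-0.0087,0.004,0,0,0,0,0],[-0.0122,0.005,0,0,0,0,0],[-0.016,0.0055,0,0,0,0,0],[-0.02,0.0055,0,0,0,0,0],[-0.0242,0.005,0,0,0,0,0],[-0.0284,0.004,0,0,0,0,0],[-0.0327,0.0023,0,0,0,0,0],[-0.0369,0,0,0,0,0,0],[-0.0369,0,0,0,0,0,0]]]}}

```text
t: 4.0
ee_pos: [0.5329, -0.092, 0.0583]
eef_rot: [-3.142, 0.001, 1.57]
ft_force: [-0.1, -0.8, -0.5]
width: -0.0003
grasp_force: 0.0
```

```bash
python3 tab.py wrist w3.png
```

```text
2927 (array([   0,    0,    0,    0,    0,    0,    0,  349, 1178,  207, 1193,
          0,    0,    0,    0,    0,    0,    0,    0,    0,    0,    0,
          0,    0]), array([-180, -165, -150, -135, -120, -105,  -90,  -75,  -60,  -45,  -30,
        -15,    0,   15,   30,   45,   60,   75,   90,  105,  120,  135,
        150,  165,  180]))
```

View pics/w3.png

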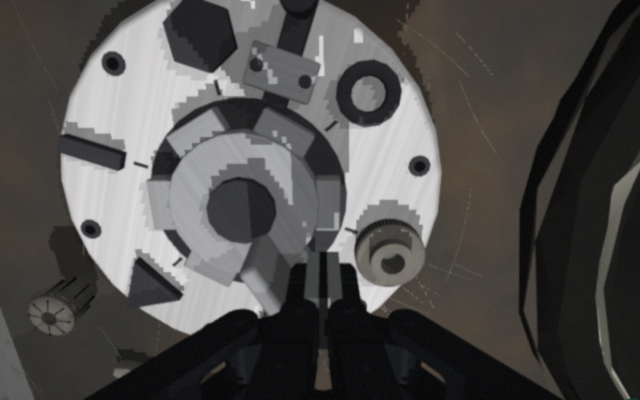

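The tab (px 245–290, 240–310) now points toward the square and the nut hasn't moved. Continuing the arc to about -114°.

Emit:
{"method": "apply_moves", "body": {"targets": [[[-0.004,-0.0028,0,0,0,0,0],[-0.0077,-0.0062,0,0,0,0,0],[-0.011,-0.0102,0,0,0,0,0],[-0.0138,-0.0147,0,0,0,0,0],[-0.0161,-0.0196,0,0,0,0,0],[-0.0179,-0.0226,0,0,0,0,0],[-0.0195,-0.026,0,0,0,0,0],[-0.0208,-0.0297,0,0,0,0,0],[-0.0216,-0.0337,0,0,0,0,0],[-0.0216,-0.0337,0,0,0,0,0]]]}}

```text
t: 5.05
ee_pos: [0.4989, -0.1132, 0.0584]
eef_rot: [3.142, 0.0, 1.571]
ft_force: [-0.7, 0.7, -0.3]
width: 0.0001
grasp_force: 0.0
```

```bash
python3 tab.py wrist w4.png
```

```text
3413 (array([   0,    0,    0,  202, 1698,  604,  494,  415,    0,    0,    0,
          0,    0,    0,    0,    0,    0,    0,    0,    0,    0,    0,
          0,    0]), array([-180, -165, -150, -135, -120, -105,  -90,  -75,  -60,  -45,  -30,
        -15,    0,   15,   30,   45,   60,   75,   90,  105,  120,  135,
        150,  165,  180]))
```

View pics/w4.png

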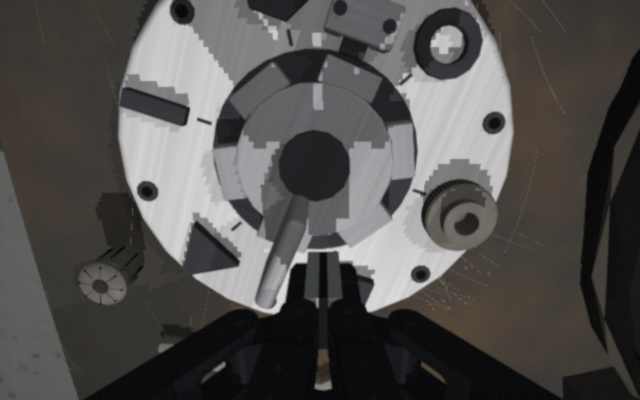

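The tab, px (300,205) to (265,305), is about half-way between the square and the triangle and still touches the finger. I'll nudge it a few degrees further.

Emit:
{"method": "apply_moves", "body": {"targets": [[[-0.0002,-0.002,0,0,0,0,0],[-0.0004,-0.0043,0,0,0,0,0],[-0.0003,-0.0065,0,0,0,0,0],[-0.0003,-0.0087,0,0,0,0,0],[-0.0003,-0.0087,0,0,0,0,0],[-0.0003,-0.0087,0,0,0,0,0],[-0.0003,-0.0087,0,0,0,0,0],[-0.0003,-0.0087,0,0,0,0,0],[-0.0003,-0.0087,0,0,0,0,0],[-0.0003,-0.0087,0,0,0,0,0]]]}}

```text
t: 6.1
ee_pos: [0.4906, -0.1133, 0.0583]
eef_rot: [3.142, 0.0, 1.571]
ft_force: [-0.1, 0.4, 0.4]
width: 0.0001
grasp_force: 0.0
```

```bash
python3 tab.py wrist w5.png
```

```text
3899 (array([   0,   28, 2022,  450,  435,  494,  470,    0,    0,    0,    0,
          0,    0,    0,    0,    0,    0,    0,    0,    0,    0,    0,
          0,    0]), array([-180, -165, -150, -135, -120, -105,  -90,  -75,  -60,  -45,  -30,
        -15,    0,   15,   30,   45,   60,   75,   90,  105,  120,  135,
        150,  165,  180]))
```

View pics/w5.png

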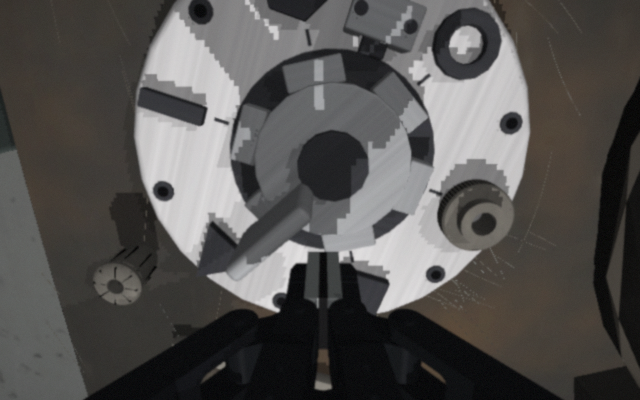

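The tab has snapped to the triangle, px (235,270), and the finger no longer touches it. I'll lift, turn the tool by 0.337 rad so its x axis lies along the bolt, and go above the outer side of the knob.

Emit:
{"method": "apply_moves", "body": {"targets": [[[0,0.003,-0.03,0,0,0,0],[0,0.003,-0.06,0,0,0,0],[0.03,0.01,-0.07,0,0,0.1,0],[0.065,0.02,-0.07,0,0,0.2,0],[0.1,0.03,-0.07,0,0,0.3,0],[0.135,0.04,-0.07,0,0,0.337,0],[0.159,0.045,-0.07,0,0,0.337,0],[0.159,0.045,-0.07,0,0,0.337,0],[0.159,0.045,-0.07,0,0,0.337,0],[0.159,0.045,-0.07,0,0,0.337,0]]]}}

```text
t: 7.15
ee_pos: [0.5356, 0.0451, 0.1283]
eef_rot: [3.142, 0.0, 1.233]
ft_force: [-0.8, -0.4, 0.4]
width: -0.0001
grasp_force: 0.0
```

```bash
python3 tab.py top t2.png
python3 - <<'E'
from h import *
s=cams.snapshot("wrist"); save(s,"w6.png"); C=cloud(s)
d=C-[.495,-.0695,0]; rr=np.hypot(d[...,0],d[...,1])
k=(C[...,2]>.053)&(C[...,2]<.064)&(rr>.07)&(rr<.12)
print(k.sum(),np.median(C[k],0),C[k].min(0),C[k].max(0))
E
```

```text
53 (array([ 0,  2, 46,  5,  0,  0,  0,  0,  0,  0,  0,  0,  0,  0,  0,  0,  0,
        0,  0,  0,  0,  0,  0,  0]), array([-180, -165, -150, -135, -120, -105,  -90,  -75,  -60,  -45,  -30,
        -15,    0,   15,   30,   45,   60,   75,   90,  105,  120,  135,
        150,  165,  180]))
90 [0.52674164 0.02300309 0.05653573] [0.52005774 0.01822788 0.05314351] [0.5311318  0.02407915 0.06054426]
```

View pics/w6.png

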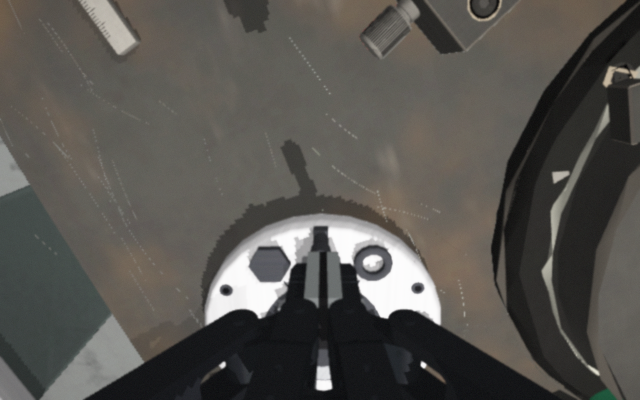

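The knob, px (320,240), is centred in front of the fingers and its outer face is about 98–99 mm from the hub. Descend.

Emit:
{"method": "apply_moves", "body": {"targets": [[[0,0,0.015,0,0,0,0],[0,0,0.03,0,0,0,0],[0,0,0.045,0,0,0,0],[0,0,0.058,0,0,0,0],[0,0,0.067,0,0,0,0],[0,0,0.071,0,0,0,0],[0,0,0.071,0,0,0,0],[-0.003,0,0.071,0,0,0,0],[-0.006,0,0.071,0,0,0,0],[-0.006,0,0.071,0,0,0,0]]]}}

```text
t: 8.25
ee_pos: [0.534, 0.0396, 0.0579]
eef_rot: [3.141, -0.0, 1.233]
ft_force: [0.3, -0.3, -0.4]
width: -0.0001
grasp_force: 0.0
```

Emit:
{"method": "apply_moves", "body": {"targets": [[[-0.002,0,0,0,0,0,0],[-0.004,0,0,0,0,0,0],[-0.006,0,0,0,0,0,0],[-0.008,0,0,0,0,0,0],[-0.01,0,0,0,0,0,0],[-0.012,0,0,0,0,0,0],[-0.0135,0,0,0,0,0,0],[-0.015,0,0,0,0,0,0],[-0.015,0,0,0,0,0,0]]]}}

```text
t: 9.15
ee_pos: [0.5287, 0.0257, 0.0574]
eef_rot: [3.141, 0.0, 1.234]
ft_force: [0.5, 0.4, 1.0]
width: -0.0004
grasp_force: 0.8
```

Emit:
{"method": "apply_moves", "body": {"targets": [[[-0.0005,0,0,0,0,0,0],[-0.001,0,0,0,0,0,0],[-0.0015,0,0,0,0,0,0],[-0.002,0,0,0,0,0,0]]]}}

```text
t: 9.55
ee_pos: [0.5281, 0.024, 0.0574]
eef_rot: [3.141, -0.0, 1.234]
ft_force: [2.1, 2.3, 0.2]
width: -0.0
grasp_force: 1.3
```

Emit:
{"method": "apply_moves", "body": {"targets": [[[-0.0005,0,0,0,0,0,0],[-0.001,0,0,0,0,0,0]]]}}

```text
t: 9.75
ee_pos: [0.5278, 0.0231, 0.0574]
eef_rot: [3.141, -0.0, 1.234]
ft_force: [3.5, 4.5, 1.9]
width: 0.0001
grasp_force: 2.5
```

Emit:
{"method": "apply_moves", "body": {"targets": [[[-0.0005,0,0,0,0,0,0],[-0.0005,0,0,0,0,0,0]]]}}

```text
t: 9.95
ee_pos: [0.5278, 0.0231, 0.0575]
eef_rot: [3.141, -0.001, 1.234]
ft_force: [4.2, 5.2, 1.4]
width: 0.0001
grasp_force: 3.1
```

Emit:
{"method": "apply_moves", "body": {"targets": [[[-0.0005,0,0,0,0,0,0],[-0.0005,0,0,0,0,0,0]]]}}

```text
t: 10.15
ee_pos: [0.5278, 0.023, 0.0575]
eef_rot: [3.141, -0.002, 1.234]
ft_force: [5.4, 7.3, 1.7]
width: 0.0003
grasp_force: 4.2
```

The tool stands still while the force rises, and its radius of 98 mm matches the home position. One more firm nudge, then I'll back off and look.

Emit:
{"method": "apply_moves", "body": {"targets": [[[-0.0005,0,0,0,0,0,0],[-0.001,0,0,0,0,0,0],[-0.001,0,0,0,0,0,0]]]}}

```text
t: 10.45
ee_pos: [0.5277, 0.0228, 0.0575]
eef_rot: [3.141, -0.004, 1.235]
ft_force: [5.6, 11.5, -0.1]
width: 0.0002
grasp_force: 6.4
```

Emit:
{"method": "apply_moves", "body": {"targets": [[[0.008,0,0,0,0,0,0],[0.02,0,0,0,0,0,0],[0.022,0,-0.03,0,0,0,0],[0.022,0,-0.07,0,0,0,0],[0.06,0,-0.1,0,0,0,0],[0.1,0,-0.12,0,0,0,0],[0.1,0,-0.12,0,0,0,0],[0.1,0,-0.12,0,0,0,0]]]}}

```text
t: 11.25
ee_pos: [0.5602, 0.1165, 0.1773]
eef_rot: [3.141, 0.001, 1.236]
ft_force: [-0.2, -0.6, -1.0]
width: 0.0001
grasp_force: 0.0
```

Run:
```python
from h import *
for n in("wrist","top"):
    s=cams.snapshot(n); C=cloud(s); save(s,n+"9.png")
    v=np.array([.3305,.9438])
    d=C[...,:2]-[.495,-.0695]; rad=d@v; lat=d@[.9438,-.3305]; rr=np.hypot(*np.moveaxis(d,-1,0))
    k=(C[...,2]>.054)&(C[...,2]<.064)&(rad>.06)&(rad<.11)&(abs(lat)<.015)
    if k.sum(): print(n,"knob",k.sum(),np.percentile(rad[k],[2,50,98]),np.median(lat[k]))
    t=(C[...,2]>.062)&(C[...,2]<.074)&(rr<.058)
    if t.sum(): m=d[t]; a=np.degrees(np.arctan2(m[:,1],m[:,0])); print("tab",t.sum(),np.percentile(a,[5,50,95]))
cv2.imwrite("pics/c9.png",cv2.resize(s["img"][150:250,270:400,::-1],None,fx=6,fy=6,interpolation=cv2.INTER_CUBIC))
```

```text
top knob 21 [0.07396682 0.08032846 0.08512288] -0.0019489096746162584
tab 48 [-146.50547908 -140.10168947 -132.30576645]
```

View pics/c9.png

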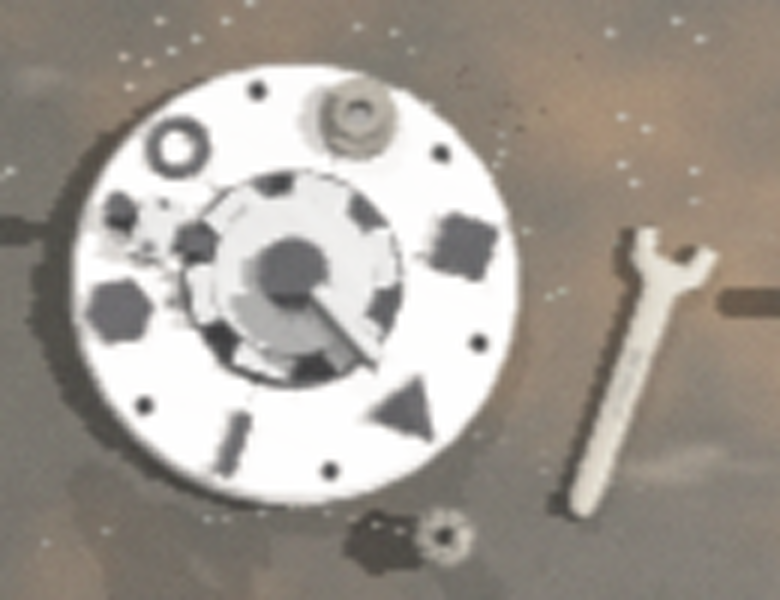

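The tab, crop px (375,365), points at the triangle (405,410). The knob, (120,212), is 80.3 mm from the hub, which is home. The nut, collet and spanner look unmoved. Handing in.

```bash
python3 -c "
from cell import workorder; print(workorder.finish_job())"
```

```text
the job is handed in; nothing more can be done
None
```

The job is handed in, with no verdict returned: the last top picture shows the tab clicked in at the triangle, the lock bolt home (knob about 80 mm from the hub) and the nut, collet and spanner unmoved; I never located the stop pin in the pictures, so its place is unchecked.

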